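# Refit the drain plate of a grossing station on its locating pins and lock it

## Robot

A 7-joint arm with a two-finger parallel gripper is mounted at the origin on the work surface. World frame = base frame: x ahead of the robot, y to its left, z up, the work surface at z = 0. Lengths are in m, angles in rad, forces in N, time in s.
With the tool pointing down it reaches from about 0.425 to 0.825 m from the base axis. Payload 3.6 kg.
Tool frame: the origin (TCP) lies midway between the tips of the shut fingers; the grasp point (between the pads) lies 19 mm behind it; z points along the fingers, y is the direction in which the jaws open and shut (so a half turn about z gives the same grasp; the last joint's range is limited). The gripper opens to 85 mm and grips with 20 to 120 N. Pads are 22 mm wide; open, the fingers measure 114 mm over their backs; the gripper's body (76 mm by 85 mm) begins 54 mm behind the grasp point. The pads swing forward as they close: fully open they stand 13 mm farther back than shut.
Start: joints at [1.224, 0.615, -0.013, 1.423, 0.008, 1.103, -0.04], TCP at [0.205, -0.617, 0.231] pointing down, gripper open.
Joint ranges: [-3.12, 3.12], [-0.3, 2.06], [-1.34, 1.32], [0.26, 2.42], [-1.36, 4.5], [0.01, 1.98], [-2.84, 2.84]. Speed limits (rad/s): [2.79, 2.79, 3.14, 3.14, 3.14, 3.14, 3.14].

## Interface

Orientations are given as a rotation vector (axis times angle).
In Python, from station import robot gives the robot as it stands.
- The arm moves only by the tool jog_arm, never from a script. Its argument "deltas" is a list of rows, each an object of numbers: "dx", "dy", "dz": the shift along the tool's x, y, z as a fraction of full scale; "wx", "wy", "wz": the turn, a rotation vector about the tool's x, y, z as a fraction of full scale. A call has 1 to 12 rows; each row shifts and turns the pose as measured when the row begins, along the tool's axes as they then stand; what a row does not reach is not made up. Full scale, the value 1, is 0.1 m for a shift and 0.5 rad for a turn. A row lasts 1/10 s, in which the tool goes at most 50 mm and 8.59 degrees, less where a joint would pass 70% of its speed; a pose out of reach is approached as far as the arm can. A call with a number of a shift or a turn outside -1 to 1 is refused whole. A call with a gripper value outside its range is refused whole. "grip" is the opening, from 0 (shut) to 1 (fully open), set as the call begins (left out, the last holds). The fingers move at their own pace and stop on an object; "squeeze" is the grip in N (left out, the last holds). Time passes only in rows, so rows that do not move let the fingers close. It gives the time, the measured TCP pose, the force and the opening at its end, in the units of the state.
- robot.read_state(): the state, without advancing time (a new reading comes with each control period).
- robot.capture(name): name is "side" or "top" or "wrist"; returns a dict with "color" (400x640x3 uint8, red, green, blue), "depth" (400x640 float32, m along the optical axis (not along the pixel's ray), 0 where there is no reading), "fx", "fy", "cx", "cy" (pixels), "position" and "attitude" of the camera in the world. Camera axes: x right, y down, z forward; pixel columns grow to the right and rows downward; lengths in m; the calibration is good to about 2 mm. A picture is of the moment at which its call begins.
- robot.finish_job(): hands the job in, once; it reports no verdict.
The state is a dict: "clock": time; "joint_positions": joint angles; "joint_vel": joint speeds; "joint_efforts": joint torques, N m; "tool_pos": TCP position; "eef_rot": TCP orientation; "force": force on the tool from outside, world axes, zero at the start; "ft_torque": the same for the moment, N m; "grip_width": finger opening in m.
Only numpy, scipy, OpenCV 4.12 (cv2) and the standard library are available. Lean on these libraries where they do the work, as an engineer would, in place of code of your own. Each camera call takes 0.05 s, during which the arm holds its last target. There are 200 camera calls.

## Task

The perforated drain plate with the blue handle has been taken out for cleaning: put it back over the well of the steel station, sliding it lightly until both of its blue-ringed holes drop over the two brass pins and it lies flat and fully home, without bearing down hard or dropping it. Then swing the red-knobbed catch fully in over the edge of the plate to lock it, let go, and leave everything else on the bench where it stands.

Things in the scene. Friction and masses are not known exactly. Their poses are not given: they have to be found in the camera images.
- plate: Loose perforated stainless drain plate, 150 (its x) x 270 (its y) x 5 mm, 0.5 to 0.8 kg, lying flat on the bench at first. Origin: centre of its underside; z up. Half-turn symmetric: either way round fits. The small black perforations are too small for the pins; only the two locating holes take them.
- plate_bar (a point): Grip point: middle of the plate's upright blue bar handle, 36 mm above the plate's underside, over its centre. Flat-sided bar 10 mm thick (plate x), 110 mm long (plate y), 14 mm high; open beneath except for posts 10 mm square 42 mm either side of the middle.
- plate_hole (a point): Centre, at the underside, of one of the plate's two plain round locating holes, 12 mm across, ringed in blue, right through, on its long centre line at y = +78 mm from the plate's origin; the other, alike, is at y = -78 mm.
- station: Fixed steel grossing station, 270 (its x) x 390 (its y) mm, deck 60 mm high with a rolled edge 6 mm above the deck all round; open well 110 x 120 mm in its middle. Origin: centre of its underside, on the bench; z up; its x points away from the robot.
- rest (a point): Point over the well's centre, 64 mm above the bench: the level of the top of the dark pin frame (ring 184 x 276 x 4 mm on the deck), on which the plate's underside rests when home. The frame, square to the station and centred on the well in x, is screwed down through long slots: its middle may lie anywhere up to 24 mm either way from this point along the station's y; this is not measured.
- catch (a joint): Turn catch on the deck at the middle of the station's side nearest the robot; radians. 0 = open, arm along the station's -y, clear of the plate; grows anticlockwise from above; 1.57 = fully in, arm pointing to the station's +x, 2 mm over a plate that is home (one not home blocks it); stop at 1.62. Light friction (0.05 N m), stays where left. Starts at 0 to 0.3.
- catch_knob (a point): Grip point on the catch's upright round red knob, 10 mm thick, 37 mm from the pivot, 99 mm above the bench. The knob's top is 9 mm higher; the arm's top face (arm 14 mm wide, 4 mm thick, ending 11 mm beyond the knob's axis) is 24 mm lower.
- catch_pivot (a point): Point on the vertical axis of the catch, on top of its arm, at station x = -107 mm, y = 0, 75 mm above the bench.
- pot_white: Bystander: small lidded specimen pot, 32 mm across, 52 mm tall, standing on the far side of the station's deck. Origin: centre of its underside.
- pot_amber: Bystander: amber jar, 52 mm across, 80 mm tall. Origin: centre of its underside.
- pot_blue: Bystander: white jar with a blue cap, 56 mm across, 70 mm tall. Origin: centre of its underside.
- spray: Bystander: spray bottle with a red head, 72 mm across, 208 mm tall. Origin: centre of its underside.
- pin_level (a point): Point over the well's centre, 73 mm above the bench: the level of the tops of the two brass pins. The two brass pins stand on the frame 78 mm either side of its middle along the station's y: 9.5 mm thick, 9 mm tall above the frame, the upper 3 mm tapered to 7.6 mm. A plate still on top of them has its underside about 9 mm above point rest.

How it is judged:
By the outcome, as a careful person would: the job done as asked, in the order asked, and still so for the second after the job is handed in, with the robot touching nothing.
It also fails if it takes over 69 s, if anything falls off the work surface, if the arm or the gripper's body presses on something with over 40 N, if the wrist force passes 120 N, or if a joint passes its speed limit or range.

## Working session

There is one attempt and no reset: what is moved stays moved. The work goes in short steps, Python scripts to look and compute and a tool call to move; the robot and the scene stay as the last step left them, time stands still between calls to the robot, and variables do not carry over. Pictures are saved under pics/ and viewed, about 8 in all and at most 12, crops included, and the job is handed in when it is done.

Besides the shell and the picture viewer there is one more tool, called after "Call:" by a JSON object that holds its "name" and its "arguments". jog_arm: Moves the arm, as the interface text tells. Its arguments: {"type":"object","properties":{"deltas":{"type":"array"},"grip":{"type":"number"},"squeeze":{"type":"number"}},"required":["deltas"]}

```bash
mkdir -p pics; cat > h.py <<'E'
import numpy as np, cv2
from station import robot
from scipy.spatial.transform import Rotation as R
def att(c):
    a=np.array(c["attitude"],float)
    return a if a.shape==(3,3) else (R.from_rotvec(a).as_matrix() if a.size==3 else R.from_quat(a).as_matrix())
def ray(c,u,v,z):
    d=att(c)@np.array([(u-c["cx"])/c["fx"],(v-c["cy"])/c["fy"],1]); p=np.array(c["position"])
    return p+d*(z-p[2])/d[2]
def dep(c,u,v):
    z=c["depth"][int(v),int(u)]
    return np.array(c["position"])+att(c)@np.array([(u-c["cx"])/c["fx"]*z,(v-c["cy"])/c["fy"]*z,z])
def proj(c,P):
    q=att(c).T@(np.array(P)-np.array(c["position"])); return q[0]/q[2]*c["fx"]+c["cx"],q[1]/q[2]*c["fy"]+c["cy"]
def save(c,n): cv2.imwrite(n,c["color"][:,:,::-1])
E
python3 - <<'E'
from h import *
s=robot.read_state()
print({k:np.round(v,3) for k,v in s.items()})
for n in["top","side"]:
    c=robot.capture(n);save(c,f"pics/{n}0.png");print(n,c["position"],c["attitude"],c["fx"],c["cx"],c["cy"])
a=robot.capture("top")["color"]
E
```

```text
{'clock': np.float64(0.0), 'joint_positions': array([ 1.223,  0.616, -0.013,  1.425,  0.008,  1.103, -0.04 ]), 'joint_vel': array([ 0.   ,  0.001,  0.002, -0.   , -0.   , -0.002, -0.001]), 'joint_efforts': array([-0.0000e+00, -4.6922e+01,  2.5900e-01, -1.7104e+01,  1.0000e-02,
        1.0000e-02,  0.0000e+00]), 'tool_pos': array([ 0.205, -0.616,  0.23 ]), 'eef_rot': array([-3.099e+00, -5.010e-01,  1.000e-03]), 'force': array([-1.25 , -0.627, -0.426]), 'ft_torque': array([-0.002,  0.052,  0.008]), 'grip_width': np.float64(0.085)}
top [0.43234762 0.129352   1.49978614] [-2.16333447  2.17061439 -0.15540842] 493.8907084013177 327.09551943580743 200.8426634024713
side [ 0.06571694 -0.37700159  0.59178733] [-2.02607171  0.87527261 -0.47518989] 369.00065681238095 319.10112306221407 198.39526893069583
```

View pics/top0.png

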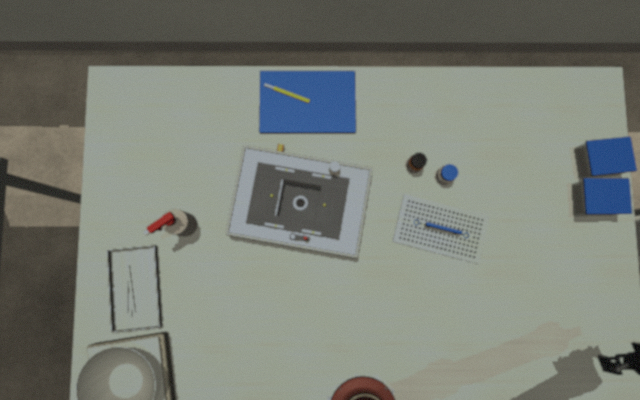

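View pics/side0.png

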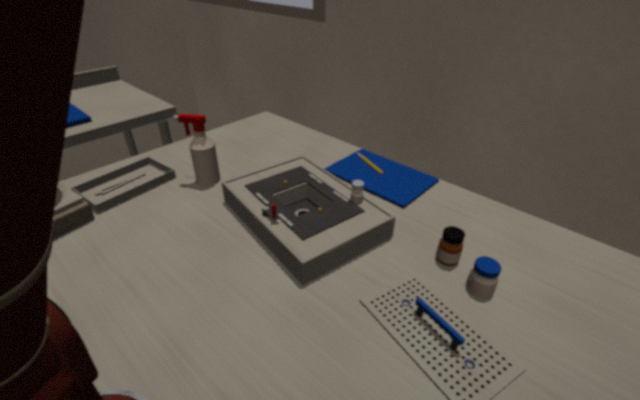

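The top view shows the station at about (300,203) with brass pins near (271,195) and (324,205), and the catch at (300,238). The plate is at (440,229) with its bar running along (425,224)-(463,233). The amber and blue pots are at (418,161) and (449,174).

```bash
python3 - <<'E'
from h import *
c=robot.capture("top");im=c["color"];hsv=cv2.cvtColor(im,cv2.COLOR_RGB2HSV)
def blobs(lo,hi,box,z,mn=3):
    m=cv2.inRange(hsv,lo,hi);k=np.zeros_like(m);x0,y0,x1,y1=box;k[y0:y1,x0:x1]=m[y0:y1,x0:x1]
    n,l,st,ce=cv2.connectedComponentsWithStats(k)
    for i in range(1,n):
        if st[i,4]>=mn:
            pts=np.argwhere(l==i)[:,::-1].astype(np.float32);r=cv2.minAreaRect(pts)
            print(st[i],ce[i].round(1),ray(c,*ce[i],z)[:2].round(4),[ray(c,*p,z)[:2].round(3).tolist() for p in cv2.boxPoints(r)])
print("bar+rings");blobs((95,80,30),(130,255,255),(395,190,490,265),.03)
print("brass");blobs((15,90,40),(35,255,255),(240,170,365,240),.07)
print("red");blobs((0,120,60),(8,255,255),(280,225,330,250),.1)
print("station")
g=cv2.inRange(hsv,(0,0,0),(179,40,255))
x=cv2.resize(im[135:270,220:500],None,fx=2.8,fy=2.8,interpolation=cv2.INTER_CUBIC);cv2.imwrite("pics/crop1.png",x[:,:,::-1])
for n,p in dict(amber=(418,161),blue=(449,174),w=(335,168)).items():print(n,dep(c,*p).round(3))
for r in [140,145,150,155,160]: print(r,im[r,300],hsv[r,300])
E
```

```text
bar+rings
[426 222  36  12 129] [443.6 227.9] [ 0.5321 -0.2487] [[0.541, -0.194], [0.551, -0.198], [0.524, -0.303], [0.513, -0.299]]
brass
[270 194   3   3   6] [271.2 195.2] [0.6266 0.2634] [[0.627, 0.267], [0.63, 0.264], [0.626, 0.26], [0.623, 0.262]]
[323 204   3   2   5] [323.8 204.6] [0.5985 0.1101] [[0.597, 0.112], [0.6, 0.112], [0.6, 0.107], [0.597, 0.107]]
red
[304 237   3   3   7] [305. 238.] [0.5001 0.164 ] [[0.502, 0.168], [0.504, 0.165], [0.499, 0.16], [0.496, 0.163]]
station
amber [ 0.726 -0.167  0.081]
blue [ 0.689 -0.261  0.067]
w [0.698 0.078 0.118]
140 [153 162 150] [ 53  19 162]
145 [153 160 150] [ 51  16 160]
150 [152 160 146] [ 47  22 160]
155 [146 150 140] [ 42  17 150]
160 [153 161 165] [100  19 165]
```

View pics/crop1.png

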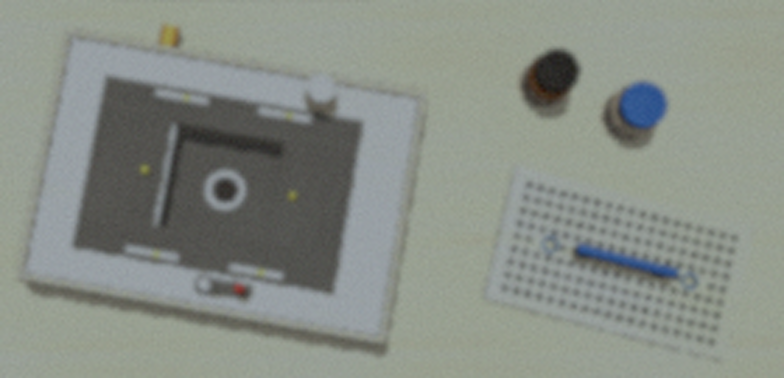

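Call:
{"name": "jog_arm", "arguments": {"deltas": [{"dx":0.355,"dy":-0.203},{"dx":0.355,"dy":-0.203},{"dx":0.355,"dy":-0.203},{"dx":0.355,"dy":-0.203},{"dx":0.355,"dy":-0.203},{"dx":0.355,"dy":-0.203},{"dx":0.355,"dy":-0.203},{"dx":0.355,"dy":-0.203},{"dx":0.355,"dy":-0.203},{"dx":0.355,"dy":-0.203},{"dx":0.355,"dy":-0.203},{"dx":0.355,"dy":-0.203}], "grip": 1, "squeeze": 60}}

```text
schema error: expected keys dx, dy, dz, wx, wy, wz
```

Call:
{"name": "jog_arm", "arguments": {"deltas": [{"wz":-0.282},{"wz":-0.282},{"wz":-0.282},{"wz":-0.282},{"wz":-0.282},{"wz":-0.282},{"wz":-0.282},{}]}}

```text
schema error: expected keys dx, dy, dz, wx, wy, wz
```

```bash
cat >> h.py <<'E'
def go(x,y,z,ydir=None):
    """print tool-frame shift (fractions, total) and turn to target; ydir: world angle deg wanted for tool y (mod 180)"""
    s=robot.read_state();M=R.from_rotvec(s["eef_rot"]).as_matrix()
    print("t",round(float(s["clock"]),2),"pos",np.round(s["tool_pos"],4),"F",np.round(s["force"],1),"w",round(float(s["grip_width"]),4))
    print("shift fr",np.round(M.T@(np.array([x,y,z])-s["tool_pos"])/.1,3))
    a=np.degrees(np.arctan2(M[1,1],M[0,1]));print("tool y at",a.round(2),"tilt z",M[:,2].round(3))
    x0=M[:,2]; # levelling + turn
    if ydir is not None:
        d=(ydir-a+90)%180-90;b=np.radians(a+d);y_=np.array([np.cos(b),np.sin(b),0]);z_=np.array([0,0,-1.])
        T=np.column_stack([np.cross(y_,z_),y_,z_]);print("turn fr",np.round(R.from_matrix(M.T@T).as_rotvec()/.5,3))
E
python3 - <<'E'
from h import *
go(.532,-.249,.15,-15)
c=robot.capture("wrist");save(c,"pics/w1.png");print(c["position"],c["fx"])
print([np.round(proj(c,p)) for p in [(.532,-.249,.04),(.5455,-.196,.04),(.5185,-.301,.04)]])
E
```

```text
t 0.2 pos [ 0.2048 -0.6164  0.2305] F [-0.5 -0.2 -0.5] w 0.0853
shift fr [ 4.263 -2.453  0.809]
tool y at -71.62 tilt z [-0.001  0.002 -1.   ]
turn fr [-0.003 -0.002 -1.976]
[ 0.28661915 -0.58918239  0.37223489] 289.017203991947
[array([ -31., -413.]), array([-118., -485.]), array([  46., -348.])]
```

View pics/w1.png

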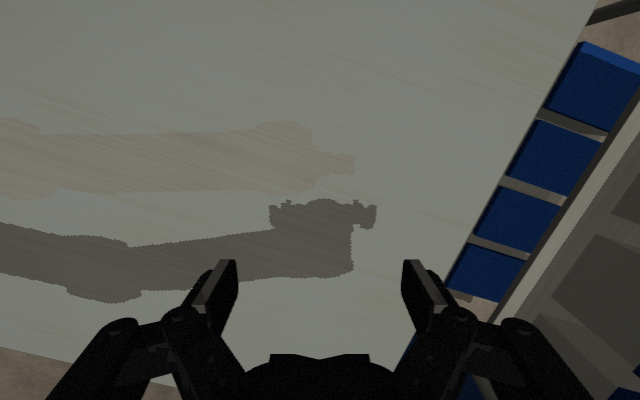

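The wrist view shows only bare bench with the fingers at the bottom. Both moves were refused because every key must be given, so I'm resending them in full.

Call:
{"name": "jog_arm", "arguments": {"deltas": [{"dx":0.35,"dy":-0.2,"dz":0,"wx":0,"wy":0,"wz":0},{"dx":0.35,"dy":-0.2,"dz":0,"wx":0,"wy":0,"wz":0},{"dx":0.35,"dy":-0.2,"dz":0,"wx":0,"wy":0,"wz":0},{"dx":0.35,"dy":-0.2,"dz":0,"wx":0,"wy":0,"wz":0},{"dx":0.35,"dy":-0.2,"dz":0,"wx":0,"wy":0,"wz":0},{"dx":0.35,"dy":-0.2,"dz":0,"wx":0,"wy":0,"wz":0},{"dx":0.35,"dy":-0.2,"dz":0,"wx":0,"wy":0,"wz":0},{"dx":0.35,"dy":-0.2,"dz":0,"wx":0,"wy":0,"wz":0},{"dx":0.35,"dy":-0.15,"dz":0,"wx":0,"wy":0,"wz":0},{"dx":0.35,"dy":-0.1,"dz":0,"wx":0,"wy":0,"wz":0},{"dx":0.35,"dy":-0.1,"dz":0,"wx":0,"wy":0,"wz":0}], "grip": 1, "squeeze": 60}}

```text
clock: 1.35
tool_pos: [0.5134, -0.3064, 0.2275]
eef_rot: [3.104, 0.476, -0.01]
force: [0.5, -1.0, 0.4]
grip_width: 0.0857
```

Call:
{"name": "jog_arm", "arguments": {"deltas": [{"dx":0,"dy":0,"dz":0,"wx":0,"wy":0,"wz":-0.28},{"dx":0,"dy":0,"dz":0,"wx":0,"wy":0,"wz":-0.28},{"dx":0,"dy":0,"dz":0,"wx":0,"wy":0,"wz":-0.28},{"dx":0,"dy":0,"dz":0,"wx":0,"wy":0,"wz":-0.28},{"dx":0,"dy":0,"dz":0,"wx":0,"wy":0,"wz":-0.28},{"dx":0,"dy":0,"dz":0,"wx":0,"wy":0,"wz":-0.28},{"dx":0,"dy":0,"dz":0,"wx":0,"wy":0,"wz":-0.28},{"dx":0,"dy":0,"dz":0,"wx":0,"wy":0,"wz":0}]}}

```text
clock: 2.15
tool_pos: [0.5207, -0.2965, 0.226]
eef_rot: [-2.462, -1.943, 0.002]
force: [0.3, 0.0, -0.9]
grip_width: 0.0855
```

```bash
python3 - <<'E'
from h import *
go(.51,-.33,.23,-15)
c=robot.capture("wrist");save(c,"pics/w2.png");print(c["position"],c["fx"])
print([np.round(proj(c,p)) for p in [(.532,-.249,.04),(.5455,-.196,.04),(.5185,-.301,.04)]])
E
```

```text
t 2.15 pos [ 0.5207 -0.2965  0.226 ] F [ 0.3  0.  -0.9] w 0.0855
shift fr [-0.351 -0.026 -0.041]
tool y at -13.45 tilt z [-0.004  0.003 -1.   ]
turn fr [-0.009 -0.004  0.054]
[ 0.54215756 -0.21369846  0.36779748] 289.017203991947
[array([319., 136.]), array([320.,  83.]), array([318., 183.])]
```

```bash
python3 - <<'E'
from h import *
c=robot.capture("wrist");im=c["color"];save(c,"pics/w3.png")
hsv=cv2.cvtColor(im,cv2.COLOR_RGB2HSV);m=cv2.inRange(hsv,(95,70,25),(130,255,255))
n,l,st,ce=cv2.connectedComponentsWithStats(m)
for i in range(1,n):
    if st[i,4]>25:
        r=cv2.minAreaRect(np.argwhere(l==i)[:,::-1].astype(np.float32))
        print(st[i],ce[i].round(1),[ray(c,*ce[i],z)[:2].round(4) for z in(.005,.043)],r)
E
```

```text
[313  52  15  17  95] [320.  60.] [array([ 0.5524, -0.1704]), array([ 0.5514, -0.175 ])] ((320.0, 60.0), (16.0, 14.0), 90.0)
[314  80  10 102 882] [318.3 129.5] [array([ 0.5323, -0.2447]), array([ 0.5334, -0.2414])] ((318.19281005859375, 130.47930908203125), (8.868881225585938, 101.17188262939453), 1.4688007831573486)
[ 455   86   54   52 2160] [481.2 111. ] [array([ 0.7268, -0.2697]), array([ 0.7075, -0.2638])] ((481.5, 111.5), (53.0, 51.0), 0.0)
[311 185  13  13  61] [317.  190.9] [array([ 0.5121, -0.3206]), array([ 0.5152, -0.3094])] ((317.0, 191.0), (12.0, 12.0), 90.0)
```

View pics/w3.png

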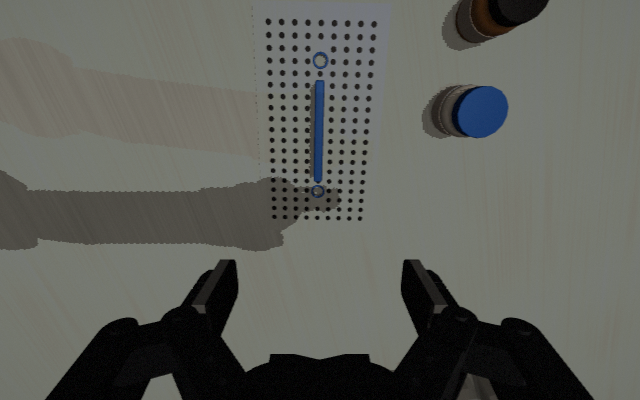

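The wrist view shows the bar upright at column 318, rows 80–181, with the rings at (320,60) and (317,191). That puts the plate centre at (0.5323, -0.2455), with its x at -15°.

Call:
{"name": "jog_arm", "arguments": {"deltas": [{"dx":0.26,"dy":-0.01,"dz":0.2,"wx":0,"wy":0,"wz":0.05},{"dx":0.26,"dy":-0.01,"dz":0.3,"wx":-0.009,"wy":-0.004,"wz":0},{"dx":0,"dy":0,"dz":0.3,"wx":0,"wy":0,"wz":0},{"dx":0,"dy":0,"dz":0.3,"wx":0,"wy":0,"wz":0},{"dx":0,"dy":0,"dz":0.3,"wx":0,"wy":0,"wz":0},{"dx":0,"dy":0,"dz":0.15,"wx":0,"wy":0,"wz":0},{"dx":0,"dy":0,"dz":0,"wx":0,"wy":0,"wz":0}]}}

```text
clock: 2.95
tool_pos: [0.5353, -0.2455, 0.0682]
eef_rot: [2.506, 1.88, 0.003]
force: [-0.3, -0.4, -0.3]
grip_width: 0.0854
```

```bash
python3 - <<'E'
from h import *
go(.5323,-.2455,.017,-15)
E
```

```text
t 2.95 pos [ 0.5353 -0.2455  0.0682] F [-0.3 -0.4 -0.3] w 0.0854
shift fr [-0.007 -0.033  0.512]
tool y at -16.24 tilt z [ 0.007 -0.006 -1.   ]
turn fr [ 0.016  0.008 -0.043]
```

Call:
{"name": "jog_arm", "arguments": {"deltas": [{"dx":0,"dy":-0.03,"dz":0.15,"wx":0.01,"wy":0.006,"wz":-0.035},{"dx":0,"dy":0,"dz":0.15,"wx":0,"wy":0,"wz":0},{"dx":0,"dy":0,"dz":0.12,"wx":0,"wy":0,"wz":0},{"dx":0,"dy":0,"dz":0.07,"wx":0,"wy":0,"wz":0},{"dx":0,"dy":0,"dz":0.0,"wx":0,"wy":0,"wz":0}]}}

```text
clock: 3.45
tool_pos: [0.5345, -0.246, 0.0186]
eef_rot: [2.492, 1.9, 0.005]
force: [-0.2, -0.5, -0.2]
grip_width: 0.0857
```

```bash
python3 - <<'E'
from h import *
go(.5323,-.2455,.017,-15)
E
```

```text
t 3.45 pos [ 0.5345 -0.246   0.0186] F [-0.2 -0.5 -0.2] w 0.0857
shift fr [-0.001 -0.023  0.016]
tool y at -15.35 tilt z [ 0.007 -0.004 -1.   ]
turn fr [ 0.015  0.005 -0.012]
```

Call:
{"name": "jog_arm", "arguments": {"deltas": [{"dx":0,"dy":-0.025,"dz":0.01,"wx":0.018,"wy":0.005,"wz":-0.012},{"dx":0,"dy":0,"dz":0,"wx":0,"wy":0,"wz":0}]}}

```text
clock: 3.65
tool_pos: [0.5324, -0.2456, 0.0182]
eef_rot: [-2.492, -1.912, 0.001]
force: [0.3, -0.6, 0.8]
grip_width: 0.0852
```

Call:
{"name": "jog_arm", "arguments": {"deltas": [{"dx":0,"dy":0,"dz":0,"wx":0,"wy":0,"wz":0},{"dx":0,"dy":0,"dz":0,"wx":0,"wy":0,"wz":0},{"dx":0,"dy":0,"dz":0,"wx":0,"wy":0,"wz":0},{"dx":0,"dy":0,"dz":0,"wx":0,"wy":0,"wz":0},{"dx":0,"dy":0,"dz":0,"wx":0,"wy":0,"wz":0},{"dx":0,"dy":0,"dz":0,"wx":0,"wy":0,"wz":0},{"dx":0,"dy":0,"dz":0,"wx":0,"wy":0,"wz":0},{"dx":0,"dy":0,"dz":0,"wx":0,"wy":0,"wz":0},{"dx":0,"dy":0,"dz":0,"wx":0,"wy":0,"wz":0},{"dx":0,"dy":0,"dz":0,"wx":0,"wy":0,"wz":0}], "grip": 0, "squeeze": 60}}

```text
clock: 4.65
tool_pos: [0.5323, -0.2459, 0.0201]
eef_rot: [2.492, 1.912, -0.001]
force: [0.2, 0.7, 1.8]
grip_width: 0.0085
```

```bash
python3 - <<'E'
from h import *
go(.5323,-.2455,.16,-15)
E
```

```text
t 4.65 pos [ 0.5323 -0.2459  0.0201] F [0.2 0.7 1.8] w 0.0085
shift fr [ 3.000e-03 -1.000e-03 -1.399e+00]
tool y at -15.0 tilt z [-0.    -0.001 -1.   ]
turn fr [-0.     0.001 -0.   ]
```

Call:
{"name": "jog_arm", "arguments": {"deltas": [{"dx":0,"dy":0,"dz":-0.05,"wx":0,"wy":0,"wz":0},{"dx":0,"dy":0,"dz":-0.1,"wx":0,"wy":0,"wz":0},{"dx":0,"dy":0,"dz":-0.2,"wx":0,"wy":0,"wz":0},{"dx":0,"dy":0,"dz":-0.25,"wx":0,"wy":0,"wz":0},{"dx":0,"dy":0,"dz":-0.25,"wx":0,"wy":0,"wz":0},{"dx":0,"dy":0,"dz":-0.25,"wx":0,"wy":0,"wz":0},{"dx":0,"dy":0,"dz":-0.2,"wx":0,"wy":0,"wz":0},{"dx":0,"dy":0,"dz":-0.1,"wx":0,"wy":0,"wz":0},{"dx":0,"dy":0,"dz":-0.0,"wx":0,"wy":0,"wz":0}]}}

```text
clock: 5.55
tool_pos: [0.5246, -0.2434, 0.1585]
eef_rot: [-2.477, -1.901, 0.018]
force: [-0.2, -0.1, -7.5]
grip_width: 0.0084
```

```bash
python3 - <<'E'
from h import *
go(.6126,.1868,.16,-10.4)
c=robot.capture("wrist");im=c["color"];save(c,"pics/w4.png")
hsv=cv2.cvtColor(im,cv2.COLOR_RGB2HSV);m=cv2.inRange(hsv,(95,70,25),(130,255,255))
n,l,st,ce=cv2.connectedComponentsWithStats(m)
z=robot.read_state()["tool_pos"][2]-.0201+.005
for i in range(1,n):
    if st[i,4]>25: print(st[i],ce[i].round(1),ray(c,*ce[i],z)[:2].round(4))
E
```

```text
t 5.55 pos [ 0.5246 -0.2434  0.1585] F [-0.2 -0.1 -7.5] w 0.0084
shift fr [ 4.383e+00 -2.620e-01  3.000e-03]
tool y at -14.98 tilt z [-0.021  0.008 -1.   ]
turn fr [-0.045 -0.007 -0.16 ]
[303  99  33  35 404] [319.1 115.6] [ 0.5456 -0.1678]
[ 489  145   72   62 3388] [525. 175.] [ 0.6472 -0.2274]
[ 307  171   25  189 3793] [318.9 262.6] [ 0.5227 -0.2527]
```

View pics/w4.png

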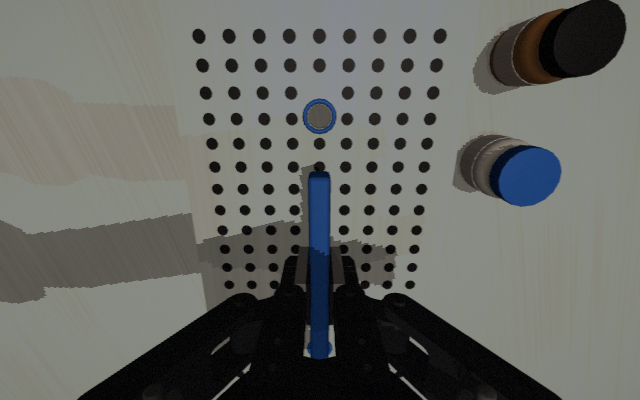

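The wrist view shows the plate held level. The front ring is at (319,116) and the far ring at (320,347), and the bar is gripped centrally. Carrying it over at height.

Call:
{"name": "jog_arm", "arguments": {"deltas": [{"dx":0.2,"dy":-0.02,"dz":0,"wx":-0.045,"wy":-0.007,"wz":0},{"dx":0.35,"dy":-0.02,"dz":0,"wx":0,"wy":0,"wz":0},{"dx":0.4,"dy":-0.02,"dz":0,"wx":0,"wy":0,"wz":0},{"dx":0.4,"dy":-0.02,"dz":0,"wx":0,"wy":0,"wz":0},{"dx":0.4,"dy":-0.02,"dz":0,"wx":0,"wy":0,"wz":0},{"dx":0.4,"dy":-0.02,"dz":0,"wx":0,"wy":0,"wz":0},{"dx":0.4,"dy":-0.02,"dz":0,"wx":0,"wy":0,"wz":0},{"dx":0.4,"dy":-0.02,"dz":0,"wx":0,"wy":0,"wz":0},{"dx":0.4,"dy":-0.02,"dz":0,"wx":0,"wy":0,"wz":0},{"dx":0.4,"dy":-0.02,"dz":0,"wx":0,"wy":0,"wz":0},{"dx":0.3,"dy":-0.02,"dz":0,"wx":0,"wy":0,"wz":0},{"dx":0.1,"dy":0,"dz":0,"wx":0,"wy":0,"wz":0}]}}

```text
clock: 6.8
tool_pos: [0.6004, 0.1715, 0.1307]
eef_rot: [-2.483, -1.884, 0.058]
force: [0.6, 1.1, -8.2]
grip_width: 0.0087
```

```bash
python3 - <<'E'
from h import *
go(.6126,.1868,.16,-10.4)
E
```

```text
t 6.8 pos [0.6004 0.1715 0.1307] F [ 0.6  1.1 -8.2] w 0.0087
shift fr [ 0.176  0.064 -0.299]
tool y at -15.62 tilt z [-0.044 -0.003 -0.999]
turn fr [-0.085  0.026 -0.182]
```

Call:
{"name": "jog_arm", "arguments": {"deltas": [{"dx":0,"dy":0,"dz":-0.3,"wx":-0.085,"wy":0.026,"wz":0},{"dx":0.09,"dy":0.03,"dz":0,"wx":0,"wy":0,"wz":-0.09},{"dx":0.09,"dy":0.03,"dz":0,"wx":0,"wy":0,"wz":-0.09},{"dx":0,"dy":0,"dz":0,"wx":0,"wy":0,"wz":0}]}}

```text
clock: 7.2
tool_pos: [0.6077, 0.1891, 0.1519]
eef_rot: [-2.4, -2.02, 0.024]
force: [0.5, 0.4, -6.5]
grip_width: 0.0089
```

```bash
cat >> h.py <<'E'
def look(name,hz):
    c=robot.capture("wrist");im=c["color"];save(c,name)
    hsv=cv2.cvtColor(im,cv2.COLOR_RGB2HSV)
    for nm,lo,hi,z in(("blue",(95,70,25),(130,255,255),hz),("brass",(18,90,30),(35,255,255),.073),("red",(0,120,50),(8,255,255),.1)):
        n,l,st,ce=cv2.connectedComponentsWithStats(cv2.inRange(hsv,lo,hi))
        for i in range(1,n):
            if st[i,4]>15: print(nm,st[i],ce[i].round(1),ray(c,*ce[i],z)[:2].round(4))
    return c
E
python3 - <<'E'
from h import *
go(.6126,.1868,.16,-10.4)
look("pics/w5.png",robot.read_state()["tool_pos"][2]-.015)
E
```

```text
t 7.2 pos [0.6077 0.1891 0.1519] F [ 0.5  0.4 -6.5] w 0.0089
shift fr [-0.015  0.051 -0.082]
tool y at -9.85 tilt z [-0.015 -0.007 -1.   ]
turn fr [-0.027  0.018  0.019]
blue [  530     0   110   301 28502] [590.2 154.5] [0.7615 0.2217]
blue [303  99  33  35 406] [318.9 115.7] [0.6219 0.2662]
blue [ 307  171   25  189 3780] [319.  262.4] [0.6069 0.1801]
brass [507  91  14  24 233] [513.7 102.3] [0.759 0.248]
brass [322 107   9  12  53] [326.1 112.8] [0.6259 0.2639]
red [181 271  13  12 106] [186.5 277.1] [0.4973 0.1618]
```

View pics/w5.png

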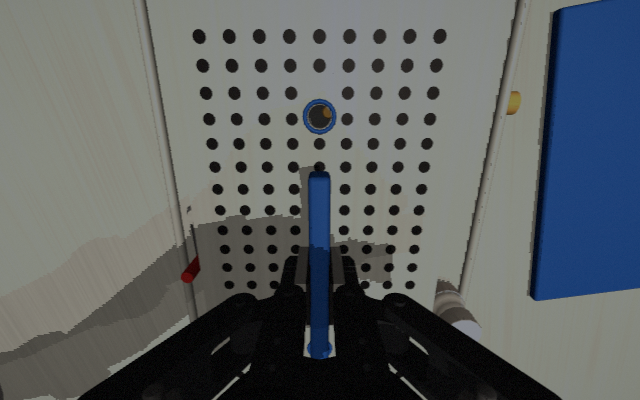

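The wrist view shows brass pin A inside the front ring, at (326,113) against ring centre (319,116). The catch knob is on the left at (186,277) and the white pot on the right is clear. Levelling, then coming down partway.

Call:
{"name": "jog_arm", "arguments": {"deltas": [{"dx":-0.015,"dy":0.05,"dz":0.1,"wx":-0.027,"wy":0.018,"wz":0.02},{"dx":0,"dy":0,"dz":0.15,"wx":0,"wy":0,"wz":0},{"dx":0,"dy":0,"dz":0.15,"wx":0,"wy":0,"wz":0},{"dx":0,"dy":0,"dz":0.1,"wx":0,"wy":0,"wz":0},{"dx":0,"dy":0,"dz":0,"wx":0,"wy":0,"wz":0}]}}

```text
clock: 7.75
tool_pos: [0.6088, 0.177, 0.0935]
eef_rot: [-2.425, -1.997, 0.025]
force: [-0.2, 2.2, -4.8]
grip_width: 0.0086
```

```bash
python3 - <<'E'
from h import *
go(.6124,.1868,.1,-10.4)
look("pics/w6.png",robot.read_state()["tool_pos"][2]-.015)
E
```

```text
t 7.75 pos [0.6088 0.177  0.0935] F [-0.2  2.2 -4.8] w 0.0086
shift fr [ 0.102  0.016 -0.067]
tool y at -11.06 tilt z [-0.013 -0.01  -1.   ]
turn fr [-0.021  0.024 -0.023]
blue [  572     0    68   325 15714] [613.6 182.1] [0.7779 0.1878]
blue [303  98  33  36 404] [319.1 115.2] [0.6248 0.254 ]
blue [ 307  171   25  189 3785] [318.9 262.4] [0.6078 0.168 ]
brass [566  67  10  26 109] [571.3  79.2] [0.7544 0.2462]
brass [460 138  11  11  88] [465.1 142.8] [0.7007 0.224 ]
brass [174 141   7  10  54] [177.1 145.6] [0.544  0.2529]
brass [437 296   9   7  48] [440.7 299. ] [0.6821 0.1216]
red [125 316  17  15 181] [132.5 323.7] [0.495  0.1608]
```

Call:
{"name": "jog_arm", "arguments": {"deltas": [{"dx":0,"dy":0,"dz":-0.09,"wx":0,"wy":0,"wz":0},{"dx":0.1,"dy":0.016,"dz":0,"wx":-0.021,"wy":0.024,"wz":-0.023},{"dx":0,"dy":0,"dz":0,"wx":0,"wy":0,"wz":0},{"dx":0,"dy":0,"dz":0,"wx":0,"wy":0,"wz":0}]}}

```text
clock: 8.2
tool_pos: [0.6138, 0.1869, 0.1059]
eef_rot: [2.411, 2.011, 0.005]
force: [0.6, -0.7, -7.5]
grip_width: 0.0083
```

```bash
python3 - <<'E'
from h import *
go(.6124,.1868,.1,-10.4)
look("pics/w6.png",robot.read_state()["tool_pos"][2]-.015)
E
```

```text
t 8.2 pos [0.6138 0.1869 0.1059] F [ 0.6 -0.7 -7.5] w 0.0083
shift fr [-0.004 -0.014  0.059]
tool y at -10.35 tilt z [ 0.004  0.    -1.   ]
turn fr [ 0.007 -0.002  0.002]
blue [  551     0    89   327 23543] [602. 172.] [0.7785 0.2058]
blue [303  99  33  35 404] [319.  115.7] [0.6289 0.2639]
blue [ 307  171   25  189 3791] [318.9 262.5] [0.6131 0.178 ]
brass [536  88  12  27 159] [542. 101.] [0.7559 0.2479]
brass [309 106  16  16 174] [316.1 113.6] [0.6274 0.2645]
red [134 317  16  14 158] [141.  323.2] [0.4957 0.1608]
```

Pin A now sits inside the ring, about 1.5 mm off. Fine correction, then a slow descent.

Call:
{"name": "jog_arm", "arguments": {"deltas": [{"dx":0.003,"dy":-0.015,"dz":0.02,"wx":0.006,"wy":0,"wz":0},{"dx":0,"dy":0,"dz":0.03,"wx":0,"wy":0,"wz":0},{"dx":0,"dy":0,"dz":0.02,"wx":0,"wy":0,"wz":0},{"dx":0,"dy":0,"dz":0,"wx":0,"wy":0,"wz":0}]}}

```text
clock: 8.65
tool_pos: [0.6116, 0.1879, 0.0982]
eef_rot: [-2.412, -2.012, -0.0]
force: [-0.1, -1.0, -7.7]
grip_width: 0.0089
```

```bash
python3 - <<'E'
from h import *
go(.6124,.1874,.084,-10.4)
look("pics/w7.png",robot.read_state()["tool_pos"][2]-.015)
E
```

```text
t 8.65 pos [0.6116 0.1879 0.0982] F [-0.1 -1.  -7.7] w 0.0089
shift fr [-0.003  0.009  0.142]
tool y at -10.32 tilt z [-0.     0.001 -1.   ]
turn fr [-0.001 -0.002  0.003]
blue [  560     0    80   334 20389] [607.4 180.6] [0.7793 0.2015]
blue [303  99  33  35 403] [319.  115.6] [0.6266 0.2649]
blue [ 307  171   25  189 3788] [318.9 262.4] [0.6109 0.179 ]
brass [551  90   9  25 109] [555.7 102. ] [0.755  0.2482]
brass [313 107  16  17 202] [320.3 115. ] [0.6273 0.2646]
brass [180 158   4   9  23] [181.4 161.7] [0.5429 0.2535]
brass [455 158   7  10  48] [457.8 162.1] [0.7016 0.2242]
brass [432 306   6   7  28] [434.5 309. ] [0.6829 0.1216]
red [130 326  17  15 170] [137.8 333.2] [0.4954 0.1604]
```

Call:
{"name": "jog_arm", "arguments": {"deltas": [{"dx":-0.003,"dy":0.008,"dz":0.02,"wx":0,"wy":0,"wz":0},{"dx":0,"dy":0,"dz":0.02,"wx":0,"wy":0,"wz":0},{"dx":0,"dy":0,"dz":0.02,"wx":0,"wy":0,"wz":0},{"dx":0,"dy":0,"dz":0.02,"wx":0,"wy":0,"wz":0},{"dx":0,"dy":0,"dz":0,"wx":0,"wy":0,"wz":0}]}}

```text
clock: 9.2
tool_pos: [0.6126, 0.1871, 0.0893]
eef_rot: [-2.412, -2.012, -0.0]
force: [0.7, -0.3, -7.5]
grip_width: 0.0088
```

```bash
python3 - <<'E'
from h import *
go(.6124,.1874,.084,-10.4)
look("pics/w8.png",robot.read_state()["tool_pos"][2]-.015)
E
```

```text
t 9.2 pos [0.6126 0.1871 0.0893] F [ 0.7 -0.3 -7.5] w 0.0088
shift fr [ 0.003 -0.002  0.053]
tool y at -10.34 tilt z [-0.     0.001 -1.   ]
turn fr [-0.001 -0.001  0.002]
blue [  566     0    74   340 18243] [610.9 188.4] [0.783  0.1954]
blue [303  99  33  35 404] [319.1 115.6] [0.6277 0.2641]
blue [ 307  171   25  189 3788] [318.9 262.4] [0.6119 0.1782]
brass [561  89   8  24  75] [565.5 100.9] [0.7543 0.2482]
brass [310 106  17  18 224] [318.3 114.4] [0.6275 0.2647]
brass [171 159  10  10  81] [175.4 163.7] [0.5449 0.2532]
brass [457 159  10  11  84] [461.4 163.9] [0.7007 0.2245]
brass [197 313   7   6  17] [199.1 315. ] [0.5255 0.1523]
brass [435 313   6   5  16] [438. 315.] [0.6831 0.1234]
red [118 337  18  15 184] [126.1 344.5] [0.495  0.1601]
```

Already about 4 mm below the pin tops with the full weight still carried, so both pins are entering. Continuing gently.

Call:
{"name": "jog_arm", "arguments": {"deltas": [{"dx":0,"dy":0,"dz":0.015,"wx":0,"wy":0,"wz":0},{"dx":0,"dy":0,"dz":0.015,"wx":0,"wy":0,"wz":0},{"dx":0,"dy":0,"dz":0.015,"wx":0,"wy":0,"wz":0},{"dx":0,"dy":0,"dz":0,"wx":0,"wy":0,"wz":0}]}}

```text
clock: 9.65
tool_pos: [0.6129, 0.1873, 0.0849]
eef_rot: [-2.412, -2.012, -0.002]
force: [-0.1, 0.4, -7.3]
grip_width: 0.0086
```

Call:
{"name": "jog_arm", "arguments": {"deltas": [{"dx":0,"dy":0,"dz":0.012,"wx":0,"wy":0,"wz":0},{"dx":0,"dy":0,"dz":0.0,"wx":0,"wy":0,"wz":0}]}}

```text
clock: 9.85
tool_pos: [0.6132, 0.1874, 0.0843]
eef_rot: [-2.413, -2.012, -0.003]
force: [0.1, 0.6, -6.9]
grip_width: 0.0091
```

Call:
{"name": "jog_arm", "arguments": {"deltas": [{"dx":0,"dy":0,"dz":0.015,"wx":0,"wy":0,"wz":0},{"dx":0,"dy":0,"dz":0.01,"wx":0,"wy":0,"wz":0}]}}

```text
clock: 10.05
tool_pos: [0.6133, 0.1875, 0.0841]
eef_rot: [2.412, 2.011, 0.003]
force: [-1.8, -0.8, -0.3]
grip_width: 0.009
```

The frame now carries the plate (force ≈ 0 at z 0.0841, the predicted home level). Releasing.

Call:
{"name": "jog_arm", "arguments": {"deltas": [{"dx":0,"dy":0,"dz":0,"wx":0,"wy":0,"wz":0},{"dx":0,"dy":0,"dz":0,"wx":0,"wy":0,"wz":0},{"dx":0,"dy":0,"dz":0,"wx":0,"wy":0,"wz":0},{"dx":0,"dy":0,"dz":0,"wx":0,"wy":0,"wz":0},{"dx":0,"dy":0,"dz":0,"wx":0,"wy":0,"wz":0},{"dx":0,"dy":0,"dz":0,"wx":0,"wy":0,"wz":0}], "grip": 0.6}}

```text
clock: 10.65
tool_pos: [0.6186, 0.1901, 0.0882]
eef_rot: [2.409, 2.009, 0.026]
force: [-0.1, 0.5, -0.4]
grip_width: 0.0509
```

Call:
{"name": "jog_arm", "arguments": {"deltas": [{"dx":0,"dy":0,"dz":-0.1,"wx":0,"wy":0,"wz":0},{"dx":0,"dy":0,"dz":-0.25,"wx":0,"wy":0,"wz":0},{"dx":0,"dy":0,"dz":-0.3,"wx":0,"wy":0,"wz":0},{"dx":0,"dy":0,"dz":-0.3,"wx":0,"wy":0,"wz":0},{"dx":0,"dy":0,"dz":-0.2,"wx":0,"wy":0,"wz":0},{"dx":-0.3,"dy":0,"dz":0,"wx":0,"wy":0,"wz":0},{"dx":-0.3,"dy":0,"dz":0,"wx":0,"wy":0,"wz":0},{"dx":-0.2,"dy":0,"dz":0,"wx":0,"wy":0,"wz":0},{"dx":0,"dy":0,"dz":0,"wx":0,"wy":0,"wz":0}]}}

```text
clock: 11.55
tool_pos: [0.6029, 0.1106, 0.2132]
eef_rot: [2.404, 2.012, 0.035]
force: [0.7, 0.0, 0.4]
grip_width: 0.0511
```

```bash
python3 - <<'E'
from h import *
go(.52,.165,.18,-10.4)
c=look("pics/w9.png",.069)
E
```

```text
t 11.55 pos [0.6029 0.1106 0.2132] F [0.7 0.  0.4] w 0.0511
shift fr [ 0.386 -0.918  0.319]
tool y at -10.14 tilt z [ 0.021  0.009 -1.   ]
turn fr [ 0.039 -0.026  0.009]
blue [  498     0   142   219 27698] [566.  107.1] [0.8545 0.1486]
blue [303   6  20  24 168] [312.3  17.6] [0.6284 0.2638]
blue [ 307   39   12  139 1620] [312.6 106.7] [0.6153 0.1919]
blue [305 183  17  16 101] [312.9 190.7] [0.6004 0.1108]
brass [ 589    0   51   90 1253] [615.3  44. ] [0.89   0.1965]
brass [306  11  11  14 107] [311.1  16.9] [0.6274 0.2635]
brass [461  14  16  22 281] [468.7  23.7] [0.7605 0.2351]
brass [216  50   6   8  37] [218.6  53.5] [0.5424 0.2501]
brass [400  52   6   7  33] [402.9  54.9] [0.7021 0.2207]
brass [227 170   6   6  26] [229.8 172.6] [0.523  0.1454]
brass [391 170   5   6  24] [393.  172.5] [0.6831 0.1159]
brass [308 186   9  10  67] [311.8 190.8] [0.5995 0.112 ]
red [184 152  23  17 159] [192.5 160.2] [0.5026 0.1667]
```

View pics/w9.png

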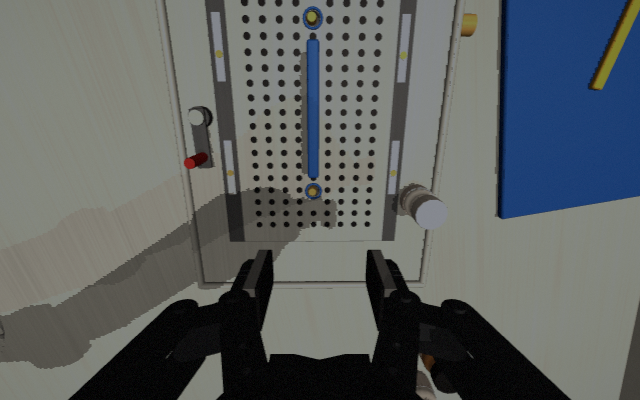

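The wrist view shows both brass pins inside their blue rings, at (312,17) and (312,191), with the plate on the frame. The catch pivot is at (200,116), and the knob runs from its base at (207,156) to its top at (187,163). Measuring the catch and checking plate level.

```bash
python3 - <<'E'
from h import *
c=robot.capture("wrist")
piv=ray(c,200,116,.078);print("piv",piv)
hsv=cv2.cvtColor(c["color"],cv2.COLOR_RGB2HSV);m=cv2.inRange(hsv,(0,100,30),(10,255,255))
p=np.argwhere(m)[:,::-1];p=p[(p[:,0]>170)&(p[:,0]<220)];print(p.min(0),p.max(0))
for u in range(p[:,0].min(),p[:,0].max()+1,4):
    q=p[p[:,0]==u];print(u,q[:,1].min(),q[:,1].max())
print("top",ray(c,188,162.5,.108),"arm end", ray(c,207,163,.075),ray(c,209,150,.075))
# plate depth: grid -> plane fit
P=[]
for u in range(256,372,3):
    for v in range(8,225,3):
        d=dep(c,u,v)
        if .06<d[2]<.078:P.append(d)
P=np.array(P);A=np.c_[P[:,:2]-P[:,:2].mean(0),np.ones(len(P))];s=np.linalg.lstsq(A,P[:,2],rcond=None)[0];print("plane",s,len(P),P[:,2].std())
print(robot.read_state()["joint_positions"].round(2))
x=c["color"][90:180,160:260];cv2.imwrite("pics/catch.png",cv2.resize(x,None,fx=6,fy=6,interpolation=cv2.INTER_CUBIC)[:,:,::-1])
E
```

```text
piv [0.5123047  0.20482497 0.078     ]
[185 155] [208 171]
185 163 168
189 161 171
193 159 170
197 157 168
201 155 165
205 155 164
top [0.50185621 0.16877277 0.108     ] arm end [0.50461049 0.16146141 0.075     ] [0.51019066 0.17325998 0.075     ]
plane [ 0.0004112  -0.00053423  0.06812798] 2650 0.000819741508659014
[-0.03  0.58 -0.32  1.58  0.2   0.99 -0.57]
```

View pics/catch.png

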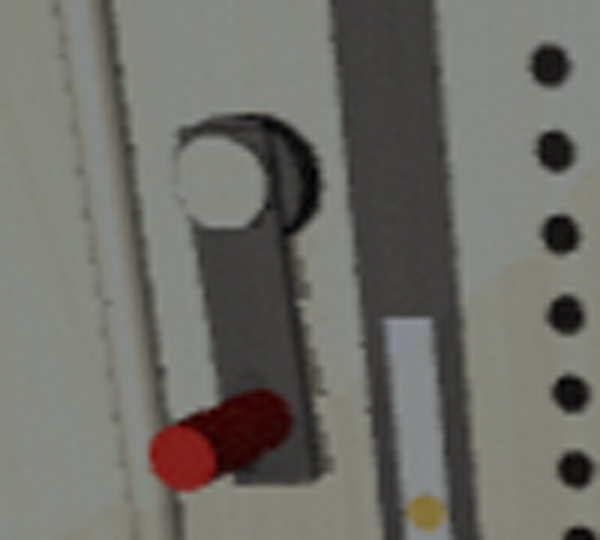

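The crop shows the knob top at about (190.5,166.2) and its base at (204,159). The arm is almost parallel to the station's edge, so the catch is near 0. The plate's depth plane is level at z 0.068.

```bash
python3 - <<'E'
from h import *
c=robot.capture("wrist")
a=ray(c,190.5,166.2,.108);b=ray(c,204.2,159.2,.076);print("knob",a,b)
k=(a+b)[:2]/2
x=np.array([.984,-.18]);y=np.array([.18,.984]);mid=np.array([.6134,.1877])
st=lambda p:np.round([x@(p-mid),y@(p-mid)],4)
print("station knob",st(k),"cap",[st(ray(c,197,120.3,z)[:2]) for z in(.075,.08,.085)])
go(k[0],k[1],.15,-10)
E
```

```text
knob [0.50272596 0.1673873  0.108     ] [0.50321802 0.16776772 0.076     ]
station knob [-0.105  -0.0397] cap [array([-0.1077, -0.0033]), array([-0.1057, -0.003 ]), array([-0.1038, -0.0028])]
t 11.7 pos [0.6028 0.1164 0.2129] F [ 0.9  0.3 -0.7] w 0.0512
shift fr [ 0.324 -1.082  0.615]
tool y at -9.76 tilt z [ 0.021  0.014 -1.   ]
turn fr [ 0.037 -0.035  0.009]
```

Call:
{"name": "jog_arm", "arguments": {"deltas": [{"dx":0.1,"dy":-0.35,"dz":0,"wx":0.037,"wy":-0.035,"wz":-0.06},{"dx":0.1,"dy":-0.35,"dz":0,"wx":0,"wy":0,"wz":0},{"dx":0.1,"dy":-0.35,"dz":0.2,"wx":0,"wy":0,"wz":0},{"dx":0,"dy":0,"dz":0.3,"wx":0,"wy":0,"wz":0},{"dx":0,"dy":0,"dz":0,"wx":0,"wy":0,"wz":0},{"dx":0,"dy":0,"dz":0,"wx":0,"wy":0,"wz":0}], "grip": 0.4, "squeeze": 20}}

```text
clock: 12.3
tool_pos: [0.5005, 0.1768, 0.1627]
eef_rot: [-2.35, -2.077, -0.014]
force: [-0.2, 0.5, 0.5]
grip_width: 0.0344
```

```bash
python3 - <<'E'
from h import *
go(.503,.1676,.08,-8)
E
```

```text
t 12.3 pos [0.5005 0.1768 0.1627] F [-0.2  0.5  0.5] w 0.0344
shift fr [-0.096  0.034  0.826]
tool y at -7.06 tilt z [ 0.004  0.01  -1.   ]
turn fr [ 0.005 -0.02   0.033]
```

Call:
{"name": "jog_arm", "arguments": {"deltas": [{"dx":-0.096,"dy":0.03,"dz":0.1,"wx":0.005,"wy":-0.02,"wz":0.02},{"dx":0,"dy":0,"dz":0.12,"wx":0,"wy":0,"wz":0},{"dx":0,"dy":0,"dz":0.12,"wx":0,"wy":0,"wz":0},{"dx":0,"dy":0,"dz":0,"wx":0,"wy":0,"wz":0}]}}

```text
clock: 12.7
tool_pos: [0.5063, 0.1665, 0.1282]
eef_rot: [2.366, 2.063, 0.007]
force: [-0.1, 0.2, -0.3]
grip_width: 0.0339
```

```bash
python3 - <<'E'
from h import *
go(.503,.1676,.081,-8)
E
```

```text
t 12.7 pos [0.5063 0.1665 0.1282] F [-0.1  0.2 -0.3] w 0.0339
shift fr [ 0.005 -0.037  0.472]
tool y at -7.83 tilt z [ 0.005  0.001 -1.   ]
turn fr [ 0.01  -0.004  0.006]
```

Call:
{"name": "jog_arm", "arguments": {"deltas": [{"dx":0.003,"dy":-0.035,"dz":0.12,"wx":0.008,"wy":-0.004,"wz":0},{"dx":0,"dy":0,"dz":0.12,"wx":0,"wy":0,"wz":0},{"dx":0,"dy":0,"dz":0.12,"wx":0,"wy":0,"wz":0},{"dx":0,"dy":0,"dz":0.07,"wx":0,"wy":0,"wz":0},{"dx":0,"dy":0,"dz":0,"wx":0,"wy":0,"wz":0}]}}

```text
clock: 13.2
tool_pos: [0.5028, 0.167, 0.0807]
eef_rot: [2.369, 2.063, -0.001]
force: [-0.9, -0.3, -0.7]
grip_width: 0.0342
```

```bash
python3 - <<'E'
from h import *
go(.503,.1676,.081,-8)
E
```

```text
t 13.2 pos [0.5028 0.167  0.0807] F [-0.9 -0.3 -0.7] w 0.0342
shift fr [ 0.006  0.001 -0.003]
tool y at -7.88 tilt z [-0.    -0.001 -1.   ]
turn fr [-0.001  0.001  0.004]
```

Call:
{"name": "jog_arm", "arguments": {"deltas": [{"dx":0,"dy":0,"dz":0,"wx":0,"wy":0,"wz":0},{"dx":0,"dy":0,"dz":0,"wx":0,"wy":0,"wz":0},{"dx":0,"dy":0,"dz":0,"wx":0,"wy":0,"wz":0},{"dx":0,"dy":0,"dz":0,"wx":0,"wy":0,"wz":0},{"dx":0,"dy":0,"dz":0,"wx":0,"wy":0,"wz":0},{"dx":0,"dy":0,"dz":0,"wx":0,"wy":0,"wz":0}], "grip": 0, "squeeze": 20}}

```text
clock: 13.8
tool_pos: [0.5024, 0.167, 0.0806]
eef_rot: [-2.368, -2.064, 0.002]
force: [-0.1, -0.0, -4.0]
grip_width: 0.0091
```

Call:
{"name": "jog_arm", "arguments": {"deltas": [{"dx":0.003,"dy":0.048,"dz":0,"wx":0,"wy":0,"wz":-0.26},{"dx":0.003,"dy":0.048,"dz":0,"wx":0,"wy":0,"wz":-0.26},{"dx":0.003,"dy":0.048,"dz":0,"wx":0,"wy":0,"wz":-0.26},{"dx":0,"dy":0,"dz":0,"wx":0,"wy":0,"wz":0}]}}

```text
clock: 14.2
tool_pos: [0.5162, 0.1684, 0.0806]
eef_rot: [-1.906, -2.496, 0.002]
force: [1.3, 0.3, -3.0]
grip_width: 0.0093
```

```bash
cat >> h.py <<'E'
def cat(phi,pz=.081,piv=(.5076,.2043)):
    s=robot.read_state();p=s["tool_pos"][:2]-piv
    print("catch deg (station)",np.degrees(np.arctan2(p[1],p[0]))+90+10.4,"r",np.hypot(*p))
    b=np.radians(phi-90-10.4);go(piv[0]+.037*np.cos(b),piv[1]+.037*np.sin(b),pz,phi-10.4)
E
python3 - <<'E'
from h import *
cat(22)
E
```

```text
catch deg (station) 23.938703146048546 r 0.036914982243954064
t 14.2 pos [0.5162 0.1684 0.0806] F [ 1.3  0.3 -3. ] w 0.0093
shift fr [-0.    -0.013 -0.004]
tool y at 15.28 tilt z [-0.002 -0.    -1.   ]
turn fr [-0.004 -0.     0.129]
```

Call:
{"name": "jog_arm", "arguments": {"deltas": [{"dx":0.003,"dy":0.048,"dz":0,"wx":0,"wy":0,"wz":-0.24},{"dx":0.003,"dy":0.048,"dz":0,"wx":0,"wy":0,"wz":-0.24},{"dx":0.003,"dy":0.048,"dz":0,"wx":0,"wy":0,"wz":-0.24},{"dx":0.003,"dy":0.048,"dz":0,"wx":0,"wy":0,"wz":-0.24},{"dx":0,"dy":0,"dz":0,"wx":0,"wy":0,"wz":0}]}}

```text
clock: 14.7
tool_pos: [0.5305, 0.177, 0.0806]
eef_rot: [-1.252, -2.877, 0.008]
force: [0.3, 1.1, -3.0]
grip_width: 0.0095
```

```bash
python3 - <<'E'
from h import *
cat(90)
E
```

```text
catch deg (station) 50.38048311923107 r 0.035605092448160285
t 14.7 pos [0.5305 0.177  0.0806] F [ 0.3  1.1 -3. ] w 0.0095
shift fr [ 0.059  0.239 -0.005]
tool y at 42.95 tilt z [-0.006 -0.003 -1.   ]
turn fr [-0.011 -0.008 -1.279]
```

Call:
{"name": "jog_arm", "arguments": {"deltas": [{"dx":-0.005,"dy":0.05,"dz":0,"wx":-0.01,"wy":0,"wz":-0.24},{"dx":0.0,"dy":0.05,"dz":0,"wx":0,"wy":0,"wz":-0.24},{"dx":0.0,"dy":0.05,"dz":0,"wx":0,"wy":0,"wz":-0.24},{"dx":0.003,"dy":0.05,"dz":0,"wx":0,"wy":0,"wz":-0.24},{"dx":0,"dy":0,"dz":0,"wx":0,"wy":0,"wz":0}]}}

```text
clock: 15.2
tool_pos: [0.5389, 0.191, 0.0806]
eef_rot: [-0.541, -3.088, 0.009]
force: [0.9, 1.5, -1.4]
grip_width: 0.0091
```

```bash
python3 - <<'E'
from h import *
cat(91)
E
```

```text
catch deg (station) 77.42246206056096 r 0.03404008261749575
t 15.2 pos [0.5389 0.191  0.0806] F [ 0.9  1.5 -1.4] w 0.0091
shift fr [-0.024  0.086 -0.004]
tool y at 70.14 tilt z [-0.008 -0.005 -1.   ]
turn fr [-0.013 -0.012 -0.365]
```

Call:
{"name": "jog_arm", "arguments": {"deltas": [{"dx":0,"dy":0.04,"dz":0,"wx":-0.01,"wy":-0.01,"wz":-0.15},{"dx":0,"dy":0.04,"dz":0,"wx":0,"wy":0,"wz":-0.12},{"dx":0,"dy":0,"dz":0,"wx":0,"wy":0,"wz":0}]}}

```text
clock: 15.5
tool_pos: [0.5401, 0.1952, 0.0806]
eef_rot: [-0.353, -3.119, 0.013]
force: [0.4, 0.2, -2.4]
grip_width: 0.0096
```

```bash
python3 - <<'E'
from h import *
cat(91,piv=(.5045,.204))
E
```

```text
catch deg (station) 86.56301191818888 r 0.03667231165626844
t 15.5 pos [0.5401 0.1952 0.0806] F [ 0.4  0.2 -2.4] w 0.0096
shift fr [-0.003  0.029 -0.004]
tool y at 77.09 tilt z [-0.003 -0.008 -1.   ]
turn fr [-0.017 -0.004 -0.122]
```

Call:
{"name": "jog_arm", "arguments": {"deltas": [{"dx":0,"dy":0.025,"dz":0,"wx":0,"wy":0,"wz":-0.08},{"dx":0,"dy":0.015,"dz":0,"wx":0,"wy":0,"wz":-0.03},{"dx":0,"dy":0,"dz":0,"wx":0,"wy":0,"wz":0}]}}

```text
clock: 15.8
tool_pos: [0.5403, 0.197, 0.0806]
eef_rot: [-0.275, -3.126, 0.02]
force: [-0.5, -0.6, -0.7]
grip_width: 0.0091
```

```bash
python3 - <<'E'
from h import *
cat(91,piv=(.5045,.204))
c=look("pics/w10.png",.069)
cv2.imwrite("pics/s10.png",cv2.resize(robot.capture("side")["color"][150:270,200:420],None,fx=3.5,fy=3.5,interpolation=cv2.INTER_CUBIC)[:,:,::-1])
E
```

```text
catch deg (station) 89.28575655136362 r 0.036519931106220226
t 15.8 pos [0.5403 0.197  0.0806] F [-0.5 -0.6 -0.7] w 0.0091
shift fr [-0.005  0.011 -0.005]
tool y at 79.95 tilt z [-0.004 -0.012 -1.   ]
turn fr [-0.026 -0.005 -0.023]
blue [228 373  17  15  63] [235.7 378.4] [0.6325 0.1203]
blue [397 375  25  23 111] [409.7 384.8] [0.6584 0.2424]
brass [221 224  10  10  67] [225.2 228.5] [0.516  0.1477]
brass [404 226  10  10  74] [408.4 230.8] [0.535  0.2497]
red [310 252  19  51 656] [318.9 279.8] [0.5404 0.1978]
```

Call:
{"name": "jog_arm", "arguments": {"deltas": [{"dx":0,"dy":0.02,"dz":0,"wx":-0.02,"wy":0,"wz":-0.02},{"dx":0,"dy":0.02,"dz":0,"wx":0,"wy":0,"wz":0},{"dx":0,"dy":0,"dz":0,"wx":0,"wy":0,"wz":0}]}}

```text
clock: 16.2
tool_pos: [0.5404, 0.197, 0.0806]
eef_rot: [-0.263, -3.126, 0.016]
force: [-2.1, -0.3, -0.6]
grip_width: 0.0092
```

```bash
python3 - <<'E'
from h import *
cat(91,piv=(.5045,.204))
E
```

```text
catch deg (station) 89.30024449362936 r 0.03655613703734078
t 16.2 pos [0.5404 0.197  0.0806] F [-2.1 -0.3 -0.6] w 0.0092
shift fr [-0.005  0.011 -0.004]
tool y at 80.37 tilt z [-0.005 -0.01  -1.   ]
turn fr [-0.021 -0.007 -0.008]
```

Call:
{"name": "jog_arm", "arguments": {"deltas": [{"dx":0,"dy":0.03,"dz":0,"wx":0,"wy":0,"wz":0},{"dx":0,"dy":0.03,"dz":0,"wx":0,"wy":0,"wz":0}]}}

```text
clock: 16.4
tool_pos: [0.5404, 0.197, 0.0804]
eef_rot: [-0.268, -3.122, 0.034]
force: [-4.4, -8.3, 6.0]
grip_width: 0.0091
```

It pushes back with about 8 N and doesn't move, so the catch is on its stop. Relaxing, letting go and backing off upward.

Call:
{"name": "jog_arm", "arguments": {"deltas": [{"dx":0,"dy":0,"dz":0,"wx":0,"wy":0,"wz":0},{"dx":0,"dy":0,"dz":0,"wx":0,"wy":0,"wz":0}]}}

```text
clock: 16.6
tool_pos: [0.5403, 0.1969, 0.0806]
eef_rot: [-0.27, -3.122, 0.034]
force: [-1.1, -2.6, 0.7]
grip_width: 0.009
```

Call:
{"name": "jog_arm", "arguments": {"deltas": [{"dx":0,"dy":0,"dz":0,"wx":0,"wy":0,"wz":0},{"dx":0,"dy":0,"dz":0,"wx":0,"wy":0,"wz":0},{"dx":0,"dy":0,"dz":0,"wx":0,"wy":0,"wz":0},{"dx":0,"dy":0,"dz":0,"wx":0,"wy":0,"wz":0},{"dx":0,"dy":0,"dz":0,"wx":0,"wy":0,"wz":0}], "grip": 0.45}}

```text
clock: 17.1
tool_pos: [0.5423, 0.2017, 0.0813]
eef_rot: [-0.267, -3.127, 0.019]
force: [-0.1, 0.1, -0.4]
grip_width: 0.0382
```

Call:
{"name": "jog_arm", "arguments": {"deltas": [{"dx":0,"dy":0,"dz":-0.1,"wx":0,"wy":0,"wz":0},{"dx":0,"dy":0,"dz":-0.2,"wx":0,"wy":0,"wz":0},{"dx":0,"dy":0,"dz":-0.3,"wx":0,"wy":0,"wz":0},{"dx":0,"dy":0,"dz":-0.3,"wx":0,"wy":0,"wz":0},{"dx":0.3,"dy":0,"dz":-0.2,"wx":0,"wy":0,"wz":0},{"dx":0.3,"dy":0,"dz":0,"wx":0,"wy":0,"wz":0},{"dx":0.3,"dy":0,"dz":0,"wx":0,"wy":0,"wz":0},{"dx":0,"dy":0,"dz":0,"wx":0,"wy":0,"wz":0}]}}

```text
clock: 17.9
tool_pos: [0.4524, 0.221, 0.2009]
eef_rot: [0.267, 3.129, -0.011]
force: [-0.3, 0.2, 0.1]
grip_width: 0.0384
```

```bash
python3 - <<'E'
from h import *
go(.45,.2,.2)
c=look("pics/w11.png",.069)
E
```

```text
t 17.9 pos [0.4524 0.221  0.2009] F [-0.3  0.2  0.1] w 0.0384
shift fr [-0.012 -0.211  0.01 ]
tool y at 80.23 tilt z [ 0.001 -0.007 -1.   ]
blue [ 273  337   93   17 1435] [318.9 345.3] [0.6464 0.187 ]
blue [  0 391  27   9 167] [ 10.5 395.9] [ 0.6647 -0.2316]
red [306 290  11   9  70] [310.7 293.8] [0.5485 0.1958]
```

View pics/w11.png

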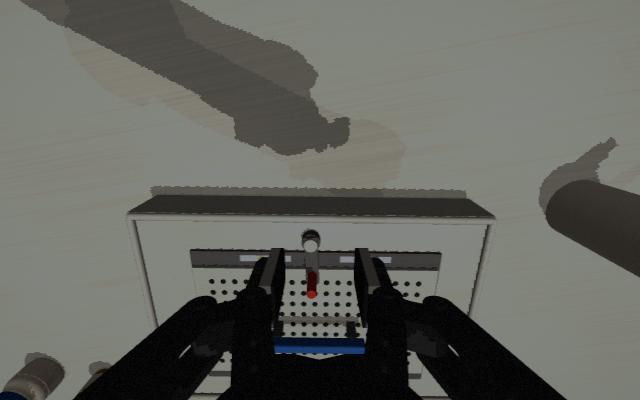

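The wrist view shows the catch pointing straight in over the plate, with the pivot at (311,240) and the knob at (311,293), and the gripper clear of it. Last check is from the top and side cameras.

```bash
python3 - <<'E'
from h import *
c=robot.capture("top");d=robot.capture("side")
for n,p in dict(amber=(418,161),blue=(449,174)).items():print(n,dep(c,*p).round(3))
a=cv2.resize(c["color"][140:270,220:370],None,fx=3,fy=3,interpolation=cv2.INTER_CUBIC)
b=cv2.resize(d["color"][150:280,210:400],None,fx=1.8,fy=3,interpolation=cv2.INTER_CUBIC)
cv2.imwrite("pics/fin.png",np.hstack([a,b[:390]])[:,:,::-1])
E
```

```text
amber [ 0.727 -0.169  0.072]
blue [ 0.689 -0.26   0.07 ]
```

View pics/fin.png

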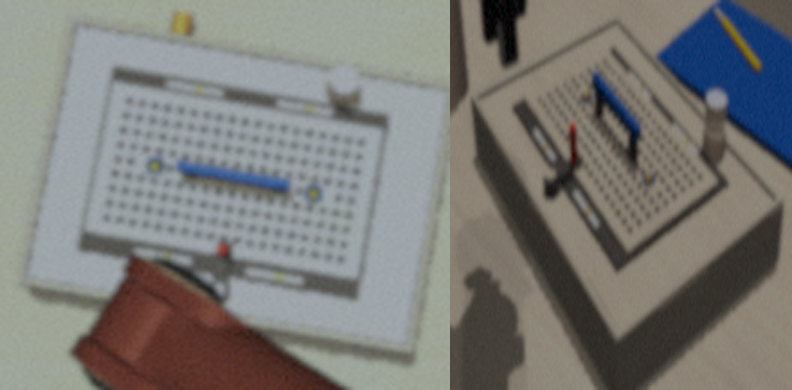

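The top crop shows the plate seated with pins in both rings, at (155,166) and (313,193), and the knob over the plate edge at (223,249). The side view agrees, and the pots haven't moved.

```bash
python3 -c "
from station import robot
print(robot.finish_job())"
```

```text
the job is handed in; nothing more can be done
None
```

The plate is back over the well and locked, and I handed the job in at about 18 s of the 69 s allowed.

- **Plate:** I carried it over and lined it up by watching the brass pin through its ringed hole. It came to rest at the predicted home height with almost no downward force. Afterwards the pictures showed a pin in both rings and a level plate, with its top measured at 68 mm against 69 mm expected.
- **Contact on the way down:** on the first approach I came down a little too far and may have lightly touched the pins (about 3 N). I lifted and realigned before going on.
- **Catch:** I gripped the knob lightly and swung the catch until it stopped moving and pushed back with about 8 N. Then I let go and backed the arm off clear of it.
- **One disagreement:** from my measured positions the catch angle came out at about 89°, while its stop is at about 93°. My pivot estimate was 3 mm off partway through, so I trusted the firm stop and the pictures, which show the arm pointing straight in over the plate edge.
- **Rest of the bench:** the amber and blue-capped jars are in place to within about 2 mm. The white pot, checked by eye only, still stands where it was. I didn't check the spray bottle at the end, but the arm never went near it.

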